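# Feel along a welded pipe for burrs

## Robot

A 6-joint arm with a two-finger parallel gripper is mounted at the origin on the work surface. World frame = base frame: x ahead of the robot, y to its left, z up, the work surface at z = 0. Lengths are in m, angles in rad, forces in N, time in s.
With the tool pointing down it reaches from about 0.35 to 0.725 m from the base axis. Payload 4.3 kg.
Tool frame: the origin (TCP) lies at the very end of the fingers, on their centre line; the grasp point (between the pads) lies 19 mm behind it; z points along the fingers, y is the line along which they close (so a half turn about z gives the same grasp; the last joint's range is limited). The gripper opens to 85 mm and grips with 20 to 120 N. Pads are 22 mm wide; open, the fingers measure 114 mm over their backs; the gripper's body (76 mm by 85 mm) begins 54 mm behind the grasp point. The pads swing forward as they close: fully open they stand 13 mm farther back than shut.
Start: joints at [1.151, 0.377, 0.081, 1.274, 0, 1.46], TCP at [0.175, 0.548, 0.231] pointing down, gripper open.
Joint ranges: [-2.72, 2.72], [-0.84, 1.66], [-1.02, 1.22], [-1.77, 2.12], [-1.37, 1.28], [-3.14, 3.14]. Speed limits (rad/s): [2.57, 2.57, 3.14, 3.14, 3.14, 3.14].

## Interface

Orientations are given as [roll, pitch, yaw] about the fixed x, y, z axes, in that order (R = Rz(yaw) Ry(pitch) Rx(roll)).
In Python, from station import sensors, optics, job_done gives the robot as it stands. The module is installed in compiled form; this text tells all that it offers.
- The arm moves only by the tool move_arm, never from a script. Its argument "steps" is one flat list of numbers, 7 for each row, row after row: the shift along the tool's x, y, z in units of 25 mm (1.0 is 25 mm), then the turn, a rotation vector about the tool's x, y, z in units of 8 degrees (1.0 is 8 degrees), then the opening, from 0 (shut) to 1 (fully open). In form: [tx, ty, tz, wx, wy, wz, claw, tx, ty, tz, wx, wy, wz, claw, ...]. A call has exactly 10 rows; each row is the pose to reach, as a shift and turn from the pose commanded when the call began, along the tool's axes at that moment; what a row does not reach only later rows make up. A row lasts 1/8 s, in which the tool goes at most 62.5 mm and 10.7 degrees, less where a joint would pass 70% of its speed; a pose out of reach is approached as far as the arm can. A call with a gripper value outside its range is refused whole. The fingers move at their own pace and stop on an object; "grip_force" is the grip in N (left out, the last holds). Time passes only in rows, so rows that repeat a pose let the fingers close, or fill a call up. It gives the time, the measured TCP pose, the force, the opening and the grip force at its end, in the units of the state.
- sensors.state(): the state, without advancing time (a new reading comes with each control period).
- optics.grab_frame(name): name is "scene" or "top" or "wrist"; returns the picture (480x640x3 uint8, blue, green, red); there is no depth.
- optics.get_calibration(name): a dict with "K" (3x3 intrinsics, pixels), "k1" (the pictures are not rectified: a ray, as slopes to the right and down, at radius r is drawn at 1 + k1 r^2 times it, then the intrinsics apply), "camera_from_world" (4x4, takes a point from world to camera coordinates); the wrist camera has in their place "T_tool_cam" (4x4, takes a point from camera to tool coordinates, whose origin is the TCP and whose axes are the flange's). Camera axes: x right, y up, looking along -z (the intrinsics and any distortion apply to the point x, -y, -z); pixel columns grow to the right and rows downward; lengths in m; the calibration is good to about 2 mm. A picture is of the moment at which its call begins: read the wrist's pose just before it. get_calibration takes no time and is no camera call.
- job_done(): hands the job in; it is judged then, once.
The state is a dict: "time": time; "q": joint angles; "qd": joint speeds; "joint_efforts": joint torques, N m; "ee_pos": TCP position; "ee_rot": TCP orientation; "wrist_force": force on the tool from outside, world axes, zero at the start; "torque": the same for the moment, N m; "width": finger opening in m; "gripper_force": force on a finger pad.
Only numpy, scipy, OpenCV 4.12 (cv2) and the standard library are available. Lean on these libraries where they do the work, as an engineer would, in place of code of your own. Each camera call takes 0.05 s, during which the arm holds its last target. There are 200 camera calls.

## Task

Feel the welded grey pipe for burrs in the direction the water flows: with the fingers closed, set the fingertips lightly on top of the pipe about 3 cm in from the end next to the brass feed valve and stroke along its crest, round both bends, to about 3 cm short of the other end by the drain cup, and finish while still holding the fingertips lightly on the pipe there. The pipe sits on springs: let it give a little, but do not push it down to its stops, grip it or lift it, and leave the loose coupling, plug and screwdriver where they are.

Things in the scene. Friction and masses are not known exactly. Their poses are not given: they have to be found in the camera images.
- cradle: plywood board 230 x 460 x 18 mm fixed to the bench; origin under its centre, y along its long side, z up. A grey pipe, 40 mm across, 345 mm long, lies level over it on sprung saddles: from its left (+y) end it runs along -y, bends 45 degrees to +x, slants across, bends back along -y to its right end. Its crest (top line) is 100 mm above the bench; four weld beads stand under 1 mm proud and do not catch the finger.
- run (a joint): how far the sprung pipe is pressed straight down, m: 0 at rest, positive down, stops at 0.015 (and at -0.015 if lifted). It stays level and yields 1 mm for each 0.4 N pressed on it. About 0.003 to 0.007 is a light touch.
- feed: brass feed valve, round upright pillar 38 mm across the foot with a dark spoked handwheel 51 mm across on top, 97 mm tall, fixed on the board beyond one end of the pipe (which end varies), its axis 43 mm beyond the open pipe end; origin under its centre
- cup: grey plastic drain cup, round, open on top, 50 mm across, 80 mm tall, fixed on the board beyond the other end of the pipe, its axis 43 mm beyond the open pipe end; origin under its centre
- coupling: loose bystander: grey pipe coupling, a ring 48 mm across, 45 mm tall, standing on the board in the free corner; origin under its centre
- plug: loose bystander: stepped brass plug, 32 mm across, 34 mm tall, standing on the board in the opposite free corner; origin under its centre
- marker: loose bystander: screwdriver 160 mm long lying on the bench; origin under its middle
- t0 (a point): point on the crest of the pipe, moving with it; the point nearest the left (+y) end: 27 mm in from that open end. t0 to t8 are numbered from the left (+y) end to the right end, 36 mm apart along the pipe, whichever way it is to be stroked; straight lines from one to the next stay within 4 mm of the crest line
- t1 (a point): point on the crest of the pipe, moving with it; next point along the crest after t0. t0 to t8 are numbered from the left (+y) end to the right end, 36 mm apart along the pipe, whichever way it is to be stroked; straight lines from one to the next stay within 4 mm of the crest line
- t2 (a point): point on the crest of the pipe, moving with it; next point along the crest after t1. t0 to t8 are numbered from the left (+y) end to the right end, 36 mm apart along the pipe, whichever way it is to be stroked; straight lines from one to the next stay within 4 mm of the crest line
- t3 (a point): point on the crest of the pipe, moving with it; next point along the crest after t2. t0 to t8 are numbered from the left (+y) end to the right end, 36 mm apart along the pipe, whichever way it is to be stroked; straight lines from one to the next stay within 4 mm of the crest line
- t4 (a point): point on the crest of the pipe, moving with it; next point along the crest after t3. t0 to t8 are numbered from the left (+y) end to the right end, 36 mm apart along the pipe, whichever way it is to be stroked; straight lines from one to the next stay within 4 mm of the crest line
- t5 (a point): point on the crest of the pipe, moving with it; next point along the crest after t4. t0 to t8 are numbered from the left (+y) end to the right end, 36 mm apart along the pipe, whichever way it is to be stroked; straight lines from one to the next stay within 4 mm of the crest line
- t6 (a point): point on the crest of the pipe, moving with it; next point along the crest after t5. t0 to t8 are numbered from the left (+y) end to the right end, 36 mm apart along the pipe, whichever way it is to be stroked; straight lines from one to the next stay within 4 mm of the crest line
- t7 (a point): point on the crest of the pipe, moving with it; next point along the crest after t6. t0 to t8 are numbered from the left (+y) end to the right end, 36 mm apart along the pipe, whichever way it is to be stroked; straight lines from one to the next stay within 4 mm of the crest line
- t8 (a point): point on the crest of the pipe, moving with it; the point nearest the right (-y) end: 27 mm in from that open end. t0 to t8 are numbered from the left (+y) end to the right end, 36 mm apart along the pipe, whichever way it is to be stroked; straight lines from one to the next stay within 4 mm of the crest line

How it is judged:
By the outcome, as a careful person would: the job done as asked, in the order asked, and still so for the second after the job is handed in, while the arm keeps its last pose, push and grip.
It also fails if it takes over 56 s, if anything falls off the work surface, if the arm or the gripper's body presses on something with over 40 N, if the wrist force passes 120 N, or if a joint passes its speed limit or range.

## Working session

There is one attempt and no reset: what is moved stays moved. The work goes in short steps, Python scripts to look and compute and a tool call to move; the robot and the scene stay as the last step left them, time stands still between calls to the robot, and variables do not carry over. Pictures are saved under pics/ and viewed, at most 10 in all, crops included, and the job is handed in when it is done.

Besides the shell and the picture viewer there is one more tool, called after "Request:" as name(argument=value, ...) on one line, values as JSON. move_arm: Moves the arm, as the interface text tells. Its arguments: {"type":"object","properties":{"steps":{"type":"array","items":{"type":"number"}},"grip_force":{"type":"number"}},"required":["steps"]}

```bash
mkdir -p pics; python3 - <<'E'
from station import sensors, optics
import cv2
s=sensors.state();print(s)
for n in("top","scene"):
    cv2.imwrite(f"pics/{n}0.png",optics.grab_frame(n));print(optics.get_calibration(n))
E
```

```text
{'time': 0.0, 'q': array([1.15068897e+00, 3.78065093e-01, 7.96264505e-02, 1.27438468e+00,
       5.37534528e-06, 1.46049050e+00]), 'qd': array([ 0.00051176,  0.00172957,  0.00121381, -0.00020581, -0.00177528,
        0.00157281]), 'joint_efforts': array([ 1.16939129e-03, -4.63605130e+01,  2.69875091e+01,  2.09270330e-02,
        7.71555074e-05,  4.02658088e-06]), 'ee_pos': array([0.17502937, 0.54703139, 0.23035992]), 'ee_rot': array([-3.13957857e+00, -2.28478411e-04,  2.83179089e+00]), 'wrist_force': array([-0.64802265, -0.46195213, -0.72197357]), 'torque': array([-0.04390484, -0.07102333,  0.00277592]), 'gripper_force': 0.0, 'width': 0.08555564085929865}
{'K': array([[574.80701091,   0.        , 315.1879015 ],
       [  0.        , 574.80701091, 248.40180821],
       [  0.        ,   0.        ,   1.        ]]), 'k1': -0.005423704456574307, 'camera_from_world': array([[-0.00788529, -0.99994649, -0.00669584,  0.1012167 ],
       [ 0.99842038, -0.00824541,  0.05557658, -0.53234966],
       [-0.05562881, -0.00624703,  0.99843198, -1.02916215],
       [ 0.        ,  0.        ,  0.        ,  1.        ]])}
{'K': array([[624.76007762,   0.        , 319.31454486],
       [  0.        , 624.76007762, 244.91861868],
       [  0.        ,   0.        ,   1.        ]]), 'k1': -0.022707178188574415, 'camera_from_world': array([[-0.81660742,  0.57713305,  0.0083527 ,  0.38756605],
       [-0.32218119, -0.46777792,  0.82303286,  0.12057401],
       [ 0.47890667,  0.66940366,  0.56793233, -1.48386133],
       [ 0.        ,  0.        ,  0.        ,  1.        ]])}
```

View pics/top0.png

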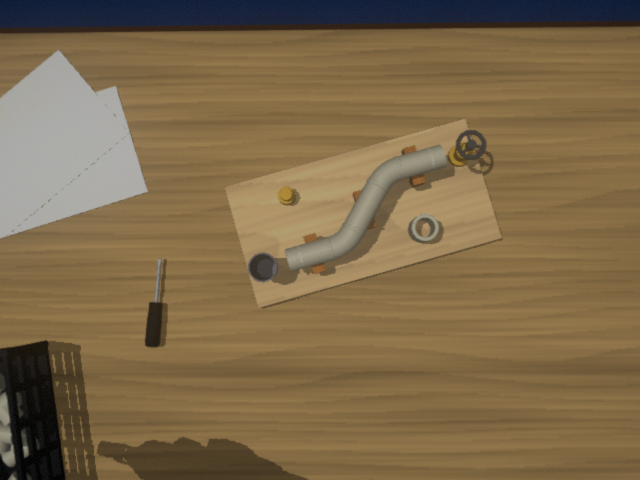

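View pics/scene0.png

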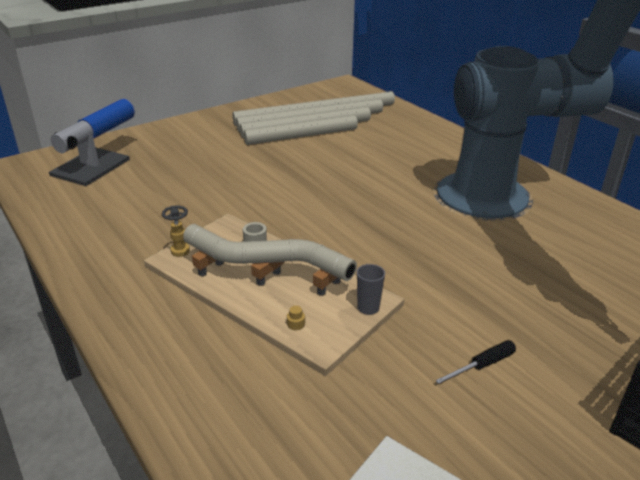

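The feed valve is at the right (-y) end at px (470,147) and the cup at the left at (263,267). The stroke therefore runs from right (t8) to left (t0). Next I'll enlarge the pipe and segment it.

```bash
python3 - <<'E'
import cv2
im=cv2.imread("pics/top0.png")[120:290,270:470]
im=cv2.resize(im,None,fx=4,fy=4,interpolation=cv2.INTER_CUBIC)[:600]
im=cv2.resize(cv2.imread("pics/top0.png")[135:285,275:465],None,fx=4,fy=4,interpolation=cv2.INTER_CUBIC)
for k in range(0,760,80): cv2.line(im,(k,0),(k,6),(0,0,255),1)
cv2.imwrite("pics/crop.png",im)
E
```

```text
(no output)
```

View pics/crop.png

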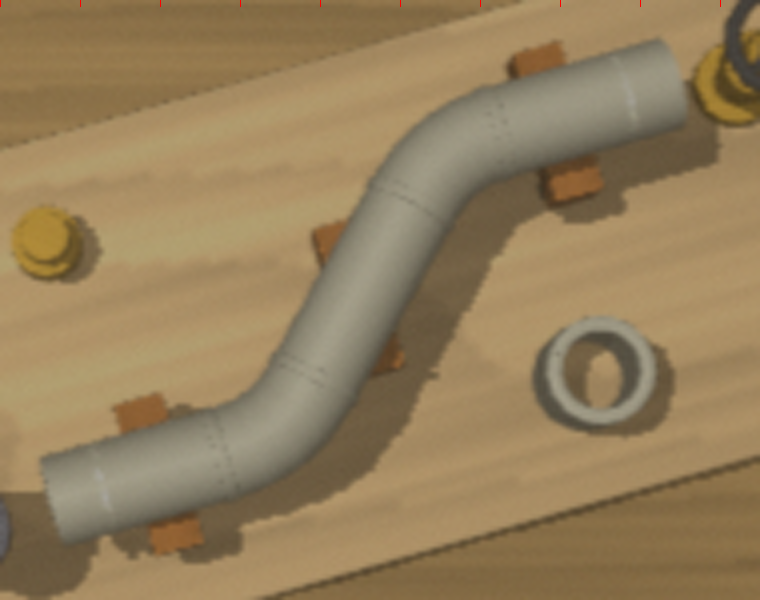

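```bash
cat > h.py <<'E'
import numpy as np, cv2
from scipy.optimize import least_squares
from station import sensors, optics
def ray(name,px,z):
    c=optics.get_calibration(name);T=c["camera_from_world"];K=c["K"]
    u=np.linalg.inv(K)@[px[0],px[1],1];p=u[:2].copy()
    for _ in range(5): p=u[:2]/(1+c["k1"]*(p@p))
    d=T[:3,:3].T@np.array([p[0],-p[1],-1]);o=-T[:3,:3].T@T[:3,3]
    return (o+d*(z-o[2])/d[2])[:2]
def curve(Ls,R,s):   # cradle frame, symmetric about mid, s from left end
    L=.345;n=np.linspace(0,L,3451);a=R*np.pi/4
    th=np.interp(n,[0,Ls,Ls+a,L-Ls-a,L-Ls,L],[0,0,np.pi/4,np.pi/4,0,0])-np.pi/2
    P=np.cumsum(np.c_[np.cos(th),np.sin(th)],0)*1e-4;P-=P[1725]
    return np.c_[np.interp(s,n,P[:,0]),np.interp(s,n,P[:,1])]
def tool(dw,yaw):
    c,s=np.cos(yaw),np.sin(yaw);return np.array([c*dw[0]+s*dw[1],s*dw[0]-c*dw[1],-dw[2]])/.025
E
python3 - <<'E'
from h import *
C=[(673,83),(500,132),(406,202),(300,370),(224,450),(56,500)][::-1]
W=np.array([ray("top",(275+(u+.5)/4-.5,135+(v+.5)/4-.5),.08) for u,v in C])
M=np.array([ray("top",(275+u/4,135+v/4),z) for u,v,z in[(627,92,.1),(102,482,.1)]])
print(W,"marks",M,"lens",np.linalg.norm(np.diff(W,axis=0),axis=1))
def pts(p,s):
    c,d=np.cos(p[2]),np.sin(p[2]);return curve(p[3],p[4],s)@np.array([[c,d],[-d,c]])+p[:2]
def f(p):
    a=p[4]*np.pi/4;s=[0,p[3],p[3]+a,.345-p[3]-a,.345-p[3],.345]
    return (pts(p,s)-W).ravel()
r=least_squares(f,[.6,0,-.2,.08,.07],x_scale=.01);print(r.x,f(r.x)*1e3)
print(pts(r.x,.0285+.036*np.arange(9)).round(4))
print(optics.get_calibration("wrist"))
E
```

```text
[[ 0.51077292  0.141884  ]
 [ 0.53149716  0.07019365]
 [ 0.56541781  0.03745205]
 [ 0.63724911 -0.00874684]
 [ 0.66715462 -0.04946815]
 [ 0.68773164 -0.12403876]] marks [[ 0.67908661 -0.10086765]
 [ 0.51676544  0.12097938]] lens [0.07462574 0.0471447  0.08540534 0.05052292 0.07735754]
[0.59999059 0.01122843 0.27381149 0.07872366 0.06453841] [-0.20956186  5.03008424  0.35332964  0.92945099 -2.99860121 -5.12940135
  0.3128592  -1.11896019  0.91594321  0.75460625  1.62603101 -0.46577993]
[[ 0.5183  0.1195]
 [ 0.528   0.0848]
 [ 0.5411  0.0515]
 [ 0.5686  0.0289]
 [ 0.6     0.0112]
 [ 0.6314 -0.0064]
 [ 0.6588 -0.0291]
 [ 0.6719 -0.0624]
 [ 0.6817 -0.0971]]
{'K': array([[351.8114245 ,   0.        , 321.59370513],
       [  0.        , 351.8114245 , 240.86199092],
       [  0.        ,   0.        ,   1.        ]]), 'k1': -0.07162372939270521, 'T_tool_cam': array([[ 1.86156914e-04,  9.57605879e-01,  2.88081491e-01,
         7.31824873e-02],
       [ 9.99999657e-01,  5.43913243e-05, -8.26996212e-04,
        -9.46845728e-05],
       [-8.07605569e-04,  2.88081546e-01, -9.57605540e-01,
        -1.41600950e-01],
       [ 0.00000000e+00,  0.00000000e+00,  0.00000000e+00,
         1.00000000e+00]])}
```

```bash
cat >> h.py <<'E'
def pts(p,s):
    c,d=np.cos(p[2]),np.sin(p[2]);return curve(p[3],p[4],s)@np.array([[c,d],[-d,c]])+p[:2]
E
python3 - <<'E'
from h import *
im=cv2.imread("pics/top0.png");h=cv2.cvtColor(im,cv2.COLOR_BGR2HSV)
m=((h[...,1]<75)&(h[...,2]>70)).astype(np.uint8)
m[:135]=0;m[285:]=0;m[:,:280]=0;m[:,458:]=0
m=cv2.morphologyEx(m,cv2.MORPH_CLOSE,np.ones((3,3)))
n,l,st,_=cv2.connectedComponentsWithStats(m);k=1+st[1:,4].argmax();m=l==k;print(st[k])
v,u=np.nonzero(m);Q=np.array([ray("top",(a,b),.08) for a,b in zip(u,v)])
# inside pixels should be within 20 mm of the axis; pixel grid over the area fitted as a soft mask
V,U=np.mgrid[135:285,280:458];G=np.array([ray("top",(a,b),.08) for a,b in zip(U.ravel(),V.ravel())]);t=m[135:285,280:458].ravel()
from scipy.spatial import cKDTree
s=np.linspace(0,.345,700)
def f(p):
    d=cKDTree(pts(p,s)).query(G)[0]
    # ends: flat
    C=pts(p,s);
    for e,b in((0,5),(-1,-6)):
        w=C[e]-C[b];w/=np.linalg.norm(w);d=np.where((G-C[e])@w>0,np.maximum(d,.03),d)
    return 1/(1+np.exp(np.clip((d-.020)/.0008,-50,50)))-t
from scipy.optimize import minimize
r=minimize(lambda p:(f(np.array(p))**2).sum(),[.6,.0112,.274,.0787,.0645],method="Nelder-Mead",options=dict(initial_simplex=np.array([.6,.0112,.274,.0787,.0645])+np.vstack([np.zeros(5),np.diag([.005,.005,.05,.01,.02])]),maxiter=300))
print(r.x,r.fun,t.sum());P=pts(r.x,.0285+.036*np.arange(9));print(P.round(4));np.save("P.npy",P)
o=cv2.resize(im[135:285,275:465],None,fx=4,fy=4,interpolation=cv2.INTER_CUBIC)
c=optics.get_calibration("top");T=c["camera_from_world"]
for p,col in[(np.c_[P,np.full(9,.1)],(0,0,255)),(np.c_[pts(r.x,np.linspace(0,.345,60)),np.full(60,.08)],(255,0,0))]:
    q=p@T[:3,:3].T+T[:3,3];x=q[:,:2]/-q[:,2:]*[1,-1];x=x*(1+c["k1"]*(x**2).sum(1,keepdims=True))
    for a in x@c["K"][:2,:2]+c["K"][:2,2]: cv2.circle(o,tuple(int(i) for i in (a+.5-[275,135])*4),3,col,-1)
o[t.reshape(150,178).repeat(4,0).repeat(4,1).nonzero()[0][:0]]=0
cs,_=cv2.findContours(cv2.resize(m[135:285,275:465].astype(np.uint8),None,fx=4,fy=4,interpolation=0),0,1);cv2.drawContours(o,cs,-1,(0,255,0),1)
cv2.imwrite("pics/fit.png",o)
E
```

```text
[ 285  145  162  126 4591]Traceback (most recent call last):
  File "<stdin>", line 7, in <module>
  File "h.py", line 5, in ray
    c=optics.get_calibration(name);T=c["camera_from_world"];K=c["K"]
ValueError: time passes only in moves, steps and waits
```

```bash
python3 - <<'E'
s=open("h.py").read()
s=s.replace('c=optics.get_calibration(name);T','c=CAL[name];T').replace("def ray",'CAL={n:optics.get_calibration(n) for n in("top","scene","wrist")}\ndef ray',1)
open("h.py","w").write(s)
E
cat > fit.py <<'E'
from h import *
im=cv2.imread("pics/top0.png");h=cv2.cvtColor(im,cv2.COLOR_BGR2HSV)
m=((h[...,1]<75)&(h[...,2]>70)).astype(np.uint8)
m[:135]=0;m[285:]=0;m[:,:280]=0;m[:,458:]=0
m=cv2.morphologyEx(m,cv2.MORPH_CLOSE,np.ones((3,3)))
n,l,st,_=cv2.connectedComponentsWithStats(m);k=1+st[1:,4].argmax();m=l==k;print(st[k])
V,U=np.mgrid[135:285,280:458];G=np.array([ray("top",(a,b),.08) for a,b in zip(U.ravel(),V.ravel())]);t=m[135:285,280:458].ravel()
from scipy.spatial import cKDTree
s=np.linspace(0,.345,700)
def f(p):
    C=pts(p,s);d=cKDTree(C).query(G)[0]
    for e,b in((0,5),(-1,-6)):
        w=C[e]-C[b];w/=np.linalg.norm(w);d=np.where((G-C[e])@w>0,np.maximum(d,.03),d)
    return 1/(1+np.exp(np.clip((d-.020)/.0008,-50,50)))-t
from scipy.optimize import minimize
p0=np.array([.6,.0112,.274,.0787,.0645])
r=minimize(lambda p:(f(p)**2).sum(),p0,method="Nelder-Mead",options=dict(initial_simplex=p0+np.vstack([np.zeros(5),np.diag([.005,.005,.05,.01,.02])]),maxiter=300))
print(r.x,r.fun,t.sum());P=pts(r.x,.0285+.036*np.arange(9));print(P.round(4));np.save("P.npy",P)
o=cv2.resize(im[135:285,275:465],None,fx=4,fy=4,interpolation=cv2.INTER_CUBIC)
c=CAL["top"];T=c["camera_from_world"]
for p,col in[(np.c_[P,np.full(9,.1)],(0,0,255)),(np.c_[pts(r.x,np.linspace(0,.345,60)),np.full(60,.08)],(255,0,0))]:
    q=p@T[:3,:3].T+T[:3,3];x=q[:,:2]/-q[:,2:]*[1,-1];x=x*(1+c["k1"]*(x**2).sum(1,keepdims=True))
    for a in x@c["K"][:2,:2]+c["K"][:2,2]: cv2.circle(o,tuple(int(i) for i in (a+.5-[275,135])*4),3,col,-1)
cs,_=cv2.findContours(cv2.resize(m[135:285,275:465].astype(np.uint8),None,fx=4,fy=4,interpolation=0),0,1);cv2.drawContours(o,cs,-1,(0,255,0),1)
cv2.imwrite("pics/fit.png",o)
E
python3 fit.py
```

```text
[ 285  145  162  126 4591]
[0.59939298 0.00991409 0.27199991 0.07774944 0.06520923] 125.52495224978392 4591
[[ 0.5174  0.118 ]
 [ 0.5271  0.0833]
 [ 0.5404  0.0501]
 [ 0.568   0.0276]
 [ 0.5994  0.0099]
 [ 0.6308 -0.0078]
 [ 0.6583 -0.0304]
 [ 0.6716 -0.0635]
 [ 0.6813 -0.0982]]
```

View pics/fit.png

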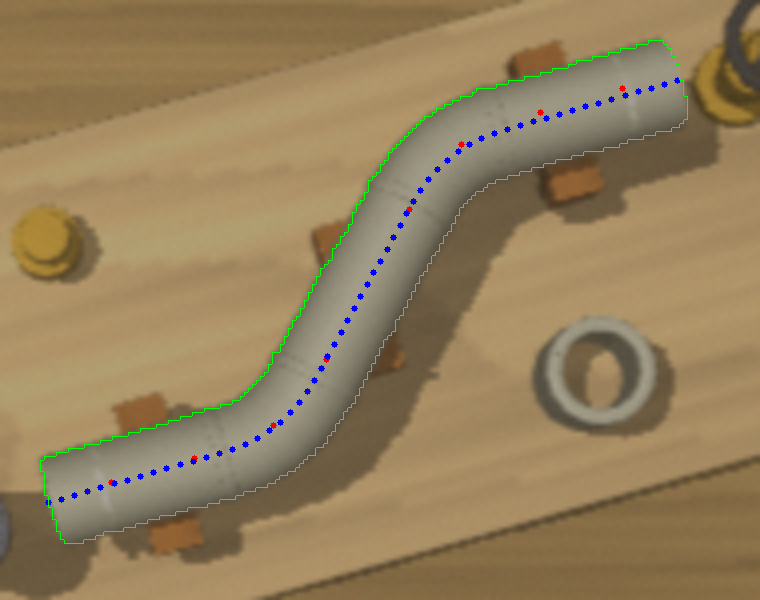

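The fit matches the pipe outline: t8 is at (0.681,-0.098) and t0 at (0.517,0.118). Next I close the fingers and move over at height.

Request:
move_arm(steps=[-1.8, -1.2, 0, 0, 0, 0, 0, -3.6, -2.5, 0, 0, 0, 0, 0, -5.4, -3.7, 0, 0, 0, 0, 0, -7.2, -4.9, 0, 0, 0, 0, 0, -9, -6.1, 0, 0, 0, 0, 0, -10.8, -7.3, 0, 0, 0, 0, 0, -12.6, -8.6, 0, 0, 0, 0, 0, -14.4, -9.8, 0, 0, 0, 0, 0, -16.2, -11, 0, 0, 0, 0, 0, -18, -12.2, 0, 0, 0, 0, 0], grip_force=20)

```text
time: 1.35
ee_pos: [0.5115, 0.1184, 0.231]
ee_rot: [3.142, -0.001, 2.832]
wrist_force: [0.2, -0.2, 0.9]
width: -0.0003
gripper_force: 0.0
```

Request:
move_arm(steps=[-1.8, -1.2, 0, 0, 0, 0, 0, -3.6, -2.5, 0, 0, 0, 0, 0, -5.4, -3.7, 0, 0, 0, 0, 0, -7.2, -4.9, 0, 0, 0, 0, 0, -9.2, -6.3, 0, 0, 0, 0, 0, -9.2, -6.3, 0.8, 0, 0, 0, 0, -9.2, -6.3, 1.8, 0, 0, 0, 0, -9.2, -6.3, 2.8, 0, 0, 0, 0, -9.2, -6.3, 3.6, 0, 0, 0, 0, -9.2, -6.3, 3.6, 0, 0, 0, 0])

```text
time: 2.6
ee_pos: [0.68, -0.0997, 0.1386]
ee_rot: [-3.141, -0.006, 2.832]
wrist_force: [-0.0, -0.3, -0.9]
width: -0.0002
gripper_force: 0.0
```

```bash
python3 - <<'E'
from h import *
s=sensors.state()
for k in("time","q","ee_pos","ee_rot","wrist_force","width"):print(k,s[k])
print(tool(np.array([.6815,-.099,.130])-s["ee_pos"],s["ee_rot"][2]))
cv2.imwrite("pics/w1.png",optics.grab_frame("wrist"))
E
```

```text
time 2.6
q [-2.37806942e-01  6.52649403e-01  2.90476925e-01  1.21416327e+00
  1.01268414e-04  7.19815288e-02]
ee_pos [ 0.67997102 -0.09965517  0.1385857 ]
ee_rot [-3.14129526 -0.00553236  2.83180308]
wrist_force [-0.03050553 -0.27119935 -0.88476948]
width -0.0001890688369345975
[-0.05025849  0.04360431  0.34342808]
```

View pics/w1.png

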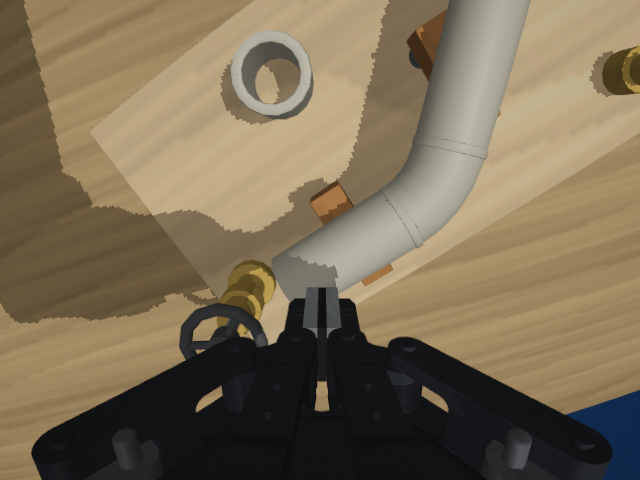

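```bash
cat >> h.py <<'E'
def favg(n=6):
    F=[]
    for _ in range(n): F.append(sensors.state()["wrist_force"]);optics.grab_frame("wrist")
    F=np.array(F);return F.mean(0).round(2),F.std(0).round(2)
E
python3 - <<'E'
from h import *
from scipy.spatial.transform import Rotation as Ro
print(favg());s=sensors.state();print(s["ee_pos"])
R=Ro.from_euler("xyz",s["ee_rot"]).as_matrix();T=CAL["wrist"]["T_tool_cam"];K=CAL["wrist"]["K"];k=CAL["wrist"]["k1"]
def pr(W):
    q=((W-s["ee_pos"])@R-T[:3,3])@T[:3,:3];x=q[:,:2]/-q[:,2:]*[1,-1];x=x*(1+k*(x**2).sum(1,keepdims=True));return x@K[:2,:2]+K[:2,2]
im=cv2.imread("pics/w1.png")
C=pts([0.59939298,0.00991409,0.27199991,0.07774944,0.06520923],np.linspace(0,.345,200))
n=np.gradient(C,axis=0);n/=np.linalg.norm(n,axis=1)[:,None];n=np.c_[-n[:,1],n[:,0]]
cam=s["ee_pos"]+R@T[:3,3]
for w in(-1,1):
  A=np.c_[C,np.full(200,.08)];v=cam-A;h=(v[:,:2]*n).sum(1);z=v[:,2];d=np.hypot(h,z);b=np.arctan2(z,h)+w*np.arccos(.02/d)
  for p in pr(A+.02*np.c_[n*np.cos(b)[:,None],np.sin(b)]):cv2.circle(im,tuple(int(i) for i in p),1,(0,255,0),-1)
for p in pr(np.c_[C,np.full(200,.1)]):cv2.circle(im,tuple(int(i) for i in p),1,(255,0,0),-1)
cv2.circle(im,tuple(int(i) for i in pr(s["ee_pos"][None])[0]),3,(0,0,255),-1)
cv2.imwrite("pics/w1o.png",im[:400,150:600])
E
```

```text
(array([ 0.04, -0.08,  0.26]), array([0.51, 0.43, 0.43]))
[ 0.68259558 -0.10026416  0.14243333]
```

View pics/w1o.png

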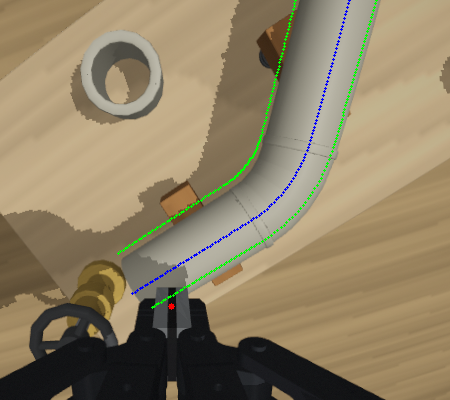

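```bash
cat > ov.py <<'E'
import sys
from h import *
from scipy.spatial.transform import Rotation as Ro
s=sensors.state();im=optics.grab_frame("wrist");print(s["time"],s["ee_pos"],s["ee_rot"],s["wrist_force"])
R=Ro.from_euler("xyz",s["ee_rot"]).as_matrix();T=CAL["wrist"]["T_tool_cam"];K=CAL["wrist"]["K"];k=CAL["wrist"]["k1"]
def pr(W):
    q=((W-s["ee_pos"])@R-T[:3,3])@T[:3,:3];x=q[:,:2]/-q[:,2:]*[1,-1];x=x*(1+k*(x**2).sum(1,keepdims=True));return x@K[:2,:2]+K[:2,2]
C=pts([0.59939298,0.00991409,0.27199991,0.07774944,0.06520923],np.linspace(0,.345,200))
n=np.gradient(C,axis=0);n/=np.linalg.norm(n,axis=1)[:,None];n=np.c_[-n[:,1],n[:,0]]
cam=s["ee_pos"]+R@T[:3,3]
o=cv2.resize(im[:330,240:560],None,fx=1.8,fy=1.8,interpolation=cv2.INTER_CUBIC)
def dr(P,c):
  for p in P:cv2.circle(o,tuple(int(i) for i in (p-[240,0]+.5)*1.8),1,c,-1)
for w in(-1,1):
  A=np.c_[C,np.full(200,.08)];v=cam-A;h=(v[:,:2]*n).sum(1);z=v[:,2];d=np.hypot(h,z);b=np.arctan2(z,h)+w*np.arccos(.02/d)
  dr(pr(A+.02*np.c_[n*np.cos(b)[:,None],np.sin(b)]),(0,255,0))
dr(pr(np.c_[C,np.full(200,.1)]),(255,0,0));dr(pr(s["ee_pos"][None]),(0,0,255))
cv2.imwrite(sys.argv[1],o)
E
python3 ov.py pics/w2o.png
```

```text
2.95 [ 0.68259558 -0.10026416  0.14243333] [3.14134361e+00 1.90133676e-03 2.83185919e+00] [-0.83584314  0.11231957 -0.45004576]
```

View pics/w2o.png

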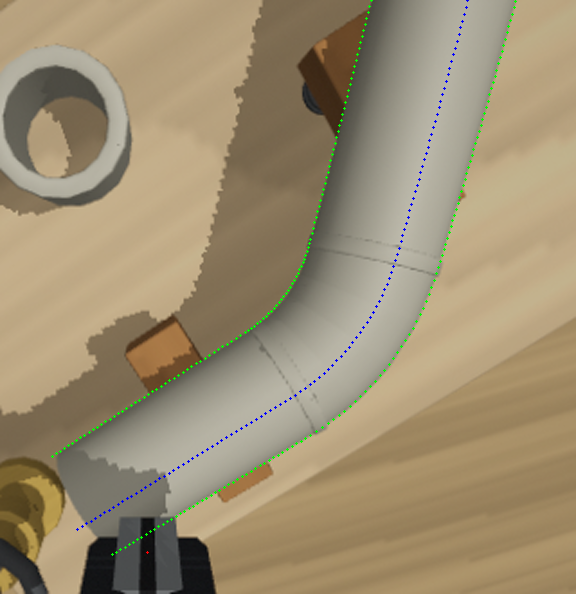

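The overlay agrees with the picture: the pipe edges lie on the green lines to about 1 mm. I'll descend to just above the crest.

Request:
move_arm(steps=[0.04, 0.05, 0.3, 0, 0, 0, 0, 0.04, 0.05, 0.6, 0, 0, 0, 0, 0.04, 0.05, 0.9, 0, 0, 0, 0, 0.04, 0.05, 1.15, 0, 0, 0, 0, 0.04, 0.05, 1.3, 0, 0, 0, 0, 0.04, 0.05, 1.4, 0, 0, 0, 0, 0.04, 0.05, 1.4, 0, 0, 0, 0, 0.04, 0.05, 1.4, 0, 0, 0, 0, 0.04, 0.05, 1.4, 0, 0, 0, 0, 0.04, 0.05, 1.4, 0, 0, 0, 0])

```text
time: 4.25
ee_pos: [0.6815, -0.0986, 0.1065]
ee_rot: [3.141, 0.0, 2.832]
wrist_force: [-0.8, -0.3, -0.9]
width: -0.0003
gripper_force: 0.0
```

```bash
cat > st.py <<'E'
from h import *
A=[]
for _ in range(8):
    s=sensors.state();A.append(np.r_[s["ee_pos"]*1e3,s["wrist_force"],s["torque"],s["ee_rot"]]);optics.grab_frame("wrist")
A=np.array(A);print(s["time"]);print(A.mean(0).round(3));print(A.std(0).round(3))
E
python3 st.py
```

```text
4.6
[ 6.81407e+02 -9.86260e+01  1.06367e+02 -1.82000e-01 -2.42000e-01
 -3.04000e-01  2.00000e-03 -3.00000e-03 -6.00000e-03  3.14100e+00
  0.00000e+00  2.83200e+00]
[0.038 0.019 0.062 0.319 0.416 0.462 0.039 0.041 0.026 0.    0.    0.   ]
```

Request:
move_arm(steps=[0, 0, 0.1, 0, 0, 0, 0, 0, 0, 0.2, 0, 0, 0, 0, 0, 0, 0.28, 0, 0, 0, 0, 0, 0, 0.34, 0, 0, 0, 0, 0, 0, 0.4, 0, 0, 0, 0, 0, 0, 0.44, 0, 0, 0, 0, 0, 0, 0.44, 0, 0, 0, 0, 0, 0, 0.44, 0, 0, 0, 0, 0, 0, 0.44, 0, 0, 0, 0, 0, 0, 0.44, 0, 0, 0, 0])

```text
time: 5.9
ee_pos: [0.6813, -0.0986, 0.0953]
ee_rot: [3.142, -0.0, 2.832]
wrist_force: [-1.3, 0.4, 2.2]
width: -0.0002
gripper_force: 1.0
```

```bash
python3 st.py; python3 -c "
from h import *
P=np.load('P.npy')[::-1];y=2.832
D=np.array([tool(np.r_[p-P[0],0],y) for p in P]);print(D.round(2));print(np.diff(D,axis=0).round(2))"
```

```text
6.25
[ 6.81313e+02 -9.86150e+01  9.52800e+01 -1.47500e+00 -1.13000e-01
  1.83800e+00  3.60000e-02  2.90000e-01 -1.00000e-03  3.14200e+00
 -0.00000e+00  2.83200e+00]
[0.022 0.008 0.012 0.23  0.268 0.311 0.013 0.021 0.025 0.    0.    0.   ]
[[ 0.    0.   -0.  ]
 [ 0.79  1.2  -0.  ]
 [ 1.7   2.31 -0.  ]
 [ 3.03  2.83 -0.  ]
 [ 4.44  3.12 -0.  ]
 [ 5.85  3.41 -0.  ]
 [ 7.17  3.94 -0.  ]
 [ 8.09  5.04 -0.  ]
 [ 8.88  6.24 -0.  ]]
[[0.79 1.2  0.  ]
 [0.91 1.1  0.  ]
 [1.33 0.52 0.  ]
 [1.41 0.29 0.  ]
 [1.41 0.29 0.  ]
 [1.33 0.52 0.  ]
 [0.91 1.1  0.  ]
 [0.79 1.2  0.  ]]
```

Contact is light: about 2 N, which is about 5 mm of give. I'll compute the stroke rows along the true curve.

```bash
python3 -c "
from h import *
s=.345-.0285-.0072*np.arange(41)
C=pts([0.59939298,0.00991409,0.27199991,0.07774944,0.06520923],s)
for k in range(4):
  print([tuple(tool(np.r_[C[10*k+i]-C[10*k],0],2.832)[:2].round(2)) for i in range(1,11)])" | sed 's/np.float64//g'
```

```text
[((0.16), (0.24)), ((0.32), (0.48)), ((0.47), (0.72)), ((0.63), (0.96)), ((0.79), (1.2)), ((0.95), (1.44)), ((1.11), (1.68)), ((1.28), (1.91)), ((1.48), (2.12)), ((1.7), (2.31))]
[((0.24), (0.16)), ((0.5), (0.29)), ((0.76), (0.39)), ((1.04), (0.47)), ((1.33), (0.52)), ((1.61), (0.58)), ((1.89), (0.64)), ((2.17), (0.7)), ((2.45), (0.76)), ((2.74), (0.82))]
[((0.28), (0.06)), ((0.56), (0.12)), ((0.85), (0.17)), ((1.13), (0.23)), ((1.41), (0.29)), ((1.69), (0.35)), ((1.97), (0.42)), ((2.24), (0.52)), ((2.5), (0.66)), ((2.74), (0.81))]
[((0.22), (0.18)), ((0.42), (0.39)), ((0.6), (0.62)), ((0.75), (0.86)), ((0.91), (1.1)), ((1.07), (1.34)), ((1.23), (1.58)), ((1.39), (1.82)), ((1.55), (2.06)), ((1.7), (2.3))]
```

Request:
move_arm(steps=[0.16, 0.24, 0, 0, 0, 0, 0, 0.32, 0.48, 0, 0, 0, 0, 0, 0.47, 0.72, 0, 0, 0, 0, 0, 0.63, 0.96, 0, 0, 0, 0, 0, 0.79, 1.2, 0, 0, 0, 0, 0, 0.95, 1.44, 0, 0, 0, 0, 0, 1.11, 1.68, 0, 0, 0, 0, 0, 1.28, 1.91, 0, 0, 0, 0, 0, 1.48, 2.12, 0, 0, 0, 0, 0, 1.7, 2.31, 0, 0, 0, 0, 0])

```text
time: 7.55
ee_pos: [0.6584, -0.0302, 0.0953]
ee_rot: [3.141, 0.0, 2.832]
wrist_force: [0.8, -1.3, 1.8]
width: 0.0002
gripper_force: 0.9
```

Request:
move_arm(steps=[0.24, 0.16, 0, 0, 0, 0, 0, 0.5, 0.29, 0, 0, 0, 0, 0, 0.76, 0.39, 0, 0, 0, 0, 0, 1.04, 0.47, 0, 0, 0, 0, 0, 1.33, 0.52, 0, 0, 0, 0, 0, 1.61, 0.58, 0, 0, 0, 0, 0, 1.89, 0.64, 0, 0, 0, 0, 0, 2.17, 0.7, 0, 0, 0, 0, 0, 2.45, 0.76, 0, 0, 0, 0, 0, 2.74, 0.82, 0, 0, 0, 0, 0])

```text
time: 8.8
ee_pos: [0.5991, 0.01, 0.0953]
ee_rot: [3.141, 0.0, 2.832]
wrist_force: [1.7, -1.1, 2.4]
width: 0.0001
gripper_force: 1.0
```

```bash
python3 st.py
```

```text
9.15
[ 5.98564e+02  1.02330e+01  9.50620e+01 -7.12000e-01  5.91000e-01
  2.15900e+00  1.04000e-01  1.28000e-01  1.20000e-02  3.14100e+00
 -1.00000e-03  2.83200e+00]
[0.354 0.225 0.143 0.985 0.747 0.268 0.094 0.169 0.021 0.    0.001 0.   ]
```

Right on track: the tip is at the pipe's middle with about 2 N. I'll continue.

Request:
move_arm(steps=[0.28, 0.06, 0, 0, 0, 0, 0, 0.56, 0.12, 0, 0, 0, 0, 0, 0.85, 0.17, 0, 0, 0, 0, 0, 1.13, 0.23, 0, 0, 0, 0, 0, 1.41, 0.29, 0, 0, 0, 0, 0, 1.69, 0.35, 0, 0, 0, 0, 0, 1.97, 0.42, 0, 0, 0, 0, 0, 2.24, 0.52, 0, 0, 0, 0, 0, 2.5, 0.66, 0, 0, 0, 0, 0, 2.74, 0.81, 0, 0, 0, 0, 0])

```text
time: 10.45
ee_pos: [0.54, 0.0502, 0.0953]
ee_rot: [-3.141, -0.0, 2.832]
wrist_force: [1.8, -1.3, 1.9]
width: -0.0001
gripper_force: 1.0
```

Request:
move_arm(steps=[0.22, 0.18, 0, 0, 0, 0, 0, 0.42, 0.39, 0, 0, 0, 0, 0, 0.6, 0.62, 0, 0, 0, 0, 0, 0.75, 0.86, 0, 0, 0, 0, 0, 0.91, 1.1, 0, 0, 0, 0, 0, 1.07, 1.34, 0, 0, 0, 0, 0, 1.23, 1.58, 0, 0, 0, 0, 0, 1.39, 1.82, 0, 0, 0, 0, 0, 1.55, 2.06, 0, 0, 0, 0, 0, 1.7, 2.3, 0, 0, 0, 0, 0])

```text
time: 11.7
ee_pos: [0.5173, 0.1181, 0.0953]
ee_rot: [3.142, -0.0, 2.832]
wrist_force: [0.3, -0.6, 1.9]
width: -0.0001
gripper_force: 0.9
```

```bash
python3 st.py; python3 ov.py pics/w3o.png
```

```text
12.05
[ 5.17213e+02  1.18341e+02  9.52530e+01  1.76000e-01  1.08000e+00
  1.91100e+00  1.64000e-01  3.20000e-02  1.70000e-02  3.14100e+00
 -1.00000e-03  2.83200e+00]
[0.107 0.365 0.026 0.366 0.979 0.64  0.176 0.058 0.027 0.    0.    0.   ]
12.1 [0.5173987  0.11773648 0.0952672 ] [ 3.14108334e+00 -3.79190806e-04  2.83170215e+00] [-0.97605321  0.70531824  2.21780836]
```

View pics/w3o.png

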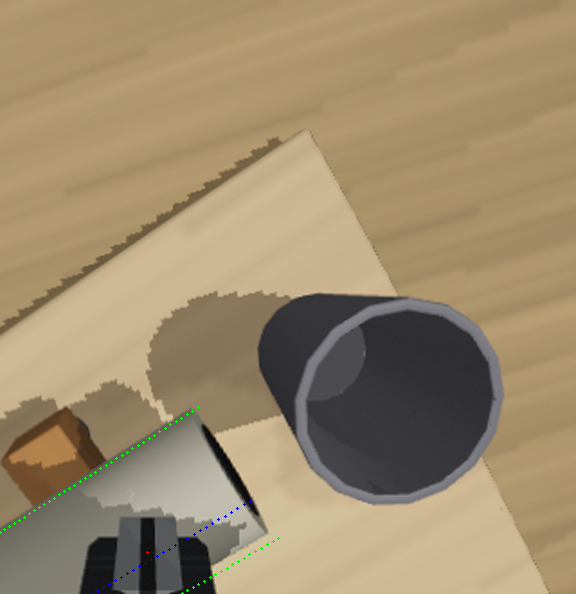

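The tip rests on the crest at t0 with about 2 N. The open pipe end at (235,470) and the cup are clear of it.

```bash
python3 -c "
from station import job_done
print(job_done())"
```

```text
the job is handed in; nothing more can be done
None
```

I stroked the pipe along its crest from the feed-valve end to about 3 cm short of the drain-cup end, with every force reading near 2 N (about 5 mm of give), and handed the job in at about 12 s with the fingertips still resting there.

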